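Run the lantern carriage on to its mark

TASK

Rehearse the lantern's stage entrance on the test rail: take the sprung wooden grip behind the lantern carriage and drive the carriage by that grip alone, so that it does at least 0.16 m/s while its pointer passes between the two slim pace posts. Then brake it to rest with the pointer on the brass mark, never striking the steel stop and never letting it run backwards at more than a slow creep (0.04 m/s), keep it standing there for three seconds, and finish while still holding the grip. Touch neither the carriage deck, the lantern nor the drawbar, and leave the other things on the bench alone.

Things in the scene. Friction and masses are not known exactly. Their poses are not given: they have to be found in the camera images.
- rail: Fixed test rail: wooden base 130 x 920 x 12 mm with two steel rods along its y axis. Origin on the bench top under the rail's centre line; the carriage travels to the rail's own +y, level (its pose varies, so use its orientation).
- carriage (a joint): Travel of the carriage along the rail's +y, m, from 0 (back end) to 0.390 (nose against the stop); it starts at rest between 0 and 0.07. The pointer is level with the first pace post at 0.160, the second at 0.250 and the brass mark at 0.340. It runs nearly free: drag 0.1 N per m/s plus about 0.01 N.
- deck_mid (a point): What the carriage carries: steel deck 104 x 160 mm, top 67 mm above the bench; on its middle a fixed brass lantern 80 mm wide, its ring up to 206 mm; behind it (rail's -y) a trailing drawbar, a 10 mm rod with its axis 55 mm above the bench. This point: centre of the deck top. Whole moving mass nominally 3.0 kg, but the ballast varies: 1.9 to 4.4 kg.
- grip (a joint): Place of the sprung grip along the drawbar relative to the carriage, m, positive towards the lantern, 0 at rest, travel -0.09 to +0.09. Springs on both sides, 10 N/m in all: at value q they drive the carriage to the rail's +y with 10*q N. Damping between grip and carriage 0.1 N per m/s. The grip weighs 0.1 kg.
- grip_mid (a point): Middle of the grip: an upright dark wooden square block 28 x 28 mm (sides along the rail's x and y), 68 to 132 mm above the bench, on a brass saddle on the drawbar. The point is on its axis, 108 mm up, and at q = 0 is 230 mm behind the pointer along the rail. Grasp from above, fingertips 75 mm or more over the bench, clear of the drawbar and its 22 mm collars.
- pointer (a point): Lower tip of the steel pointer on the carriage's side at the rail's +x, at the middle of the carriage's length, 38 mm above the bench.
- mark (a point): Top edge of the brass mark, a 20 mm block with a roof edge across the rail, 42 mm above the bench, fixed beside the rail. The pointer stands on the mark when both have the same place along the rail's y.
- post_first (a point): Top of the first slim steel pace post (ball-headed, 65 mm high), 180 mm before the mark.
- post_second (a point): Top of the second pace post, 90 mm after the first and 90 mm before the mark.
- stop_face (a point): Middle of the face of the dark steel stop block at the rail's +y end. The deck's nose is 80 mm ahead of the pointer and meets this face 50 mm after the mark.
- crown: Bystander: painted tin crown, 94 mm across, 53 mm high, origin under its centre.
- cross: Bystander: walnut controller cross, 200 x 150 mm, lying flat, origin under its centre.
- shoe: Bystander: carved oak puppet shoe, 85 mm long, origin under its middle.
- varnish: Bystander: glass varnish jar, 56 mm across, 75 mm high, origin under its centre.
- screwdriver: Bystander: screwdriver lying on the bench near the robot.
- bobbin: Bystander: small wooden bobbin standing upright, 44 mm across, 50 mm high.

How it is judged:
On the way, in this order (a step that is already met when the one before it is completed fails the run):
1. carriage doing at least 0.16 m/s for 0.2 s while its pointer is between the pace posts (y of pointer in the frame of post_first above 0 m and y of pointer in the frame of post_second below 0 m and velocity of joint carriage above 0.16 m/s), for 0.2 s.
2. carriage at rest with the pointer on the mark, kept for 3 s (y of pointer in the frame of mark between -0.012 and 0.012 m and velocity of joint carriage between -0.02 and 0.02 m/s), for 3 s.
At the end, for the whole second after the job is handed in: The pointer stands within 12 mm of the mark along the rail, the carriage moves slower than 0.02 m/s, and the fingers still hold the grip (contact force over 2 N) (all of step 2 and contact force between the fingers and grip above 2 N); the arm keeps its last pose, push and grip.
It fails at once if the carriage strikes the stop (comes within 2 mm of it) (value of joint carriage above 0.388 m).
It fails at once if the carriage runs backwards faster than 0.04 m/s (velocity of joint carriage below -0.04 m/s).
It fails at once if the robot touches the carriage's deck, pointer, lantern or drawbar with more than 1.5 N (contact force between any of the fingers, the arm and carriage_c10 above 1.5 N or contact force between any of the fingers, the arm and carriage_c11 above 1.5 N or contact force between any of the fingers, the arm and carriage_c12 above 1.5 N or contact force between any of the fingers, the arm and carriage_c13 above 1.5 N or contact force between any of the fingers, the arm and carriage_c4 above 1.5 N or contact force between any of the fingers, the arm and carriage_c5 above 1.5 N or contact force between any of the fingers, the arm and carriage_c6 above 1.5 N or contact force between any of the fingers, the arm and carriage_c7 above 1.5 N or contact force between any of the fingers, the arm and carriage_c8 above 1.5 N or contact force between any of the fingers, the arm and carriage_c9 above 1.5 N).
It fails at once if a bystander is shifted by more than 30 mm (distance of any of crown, cross, shoe, varnish, screwdriver, bobbin from where it was at the start of the episode above 0.03 m).
It also fails if it takes over 37 s, if anything falls off the work surface, if the arm or the gripper's body presses on something with over 40 N, if the wrist force passes 120 N, or if a joint passes its speed limit or range.

ROBOT

A 7-joint arm with a two-finger parallel gripper is mounted at the origin on the work surface. World frame = base frame: x ahead of the robot, y to its left, z up, the work surface at z = 0. Lengths are in m, angles in rad, forces in N, time in s.
With the tool pointing down it reaches from about 0.425 to 0.825 m from the base axis. Payload 3.6 kg.
Tool frame: the origin (TCP) lies at the very end of the fingers, on their centre line; the grasp point (between the pads) lies 19 mm behind it; z points along the fingers, y is the line along which they close (so a half turn about z gives the same grasp; the last joint's range is limited). The gripper opens to 85 mm and grips with 20 to 120 N. Pads are 22 mm wide; open, the fingers measure 114 mm over their backs; the gripper's body (76 mm by 85 mm) begins 54 mm behind the grasp point. The pads swing forward as they close: fully open they stand 13 mm farther back than shut.
Start: joints at [1.181, 0.615, -0.013, 1.423, 0.008, 1.103, -0.04], TCP at [0.231, -0.608, 0.231] pointing down, gripper open.
Joint ranges: [-3.12, 3.12], [-0.3, 2.06], [-1.34, 1.32], [0.26, 2.42], [-1.36, 4.5], [0.01, 1.98], [-2.84, 2.84]. Speed limits (rad/s): [2.79, 2.79, 3.14, 3.14, 3.14, 3.14, 3.14].

INTERFACE

Orientations are given as a 3x3 rotation matrix whose columns are the frame's x, y, z axes.
In Python, from cell import monitor, grab_frame, workorder gives the robot as it stands. The module is installed in compiled form; this text tells all that it offers.
- The arm moves only by the tool step_arm, never from a script. Its argument "moves" is a list of rows, each an object with "dp": the shift along the tool's x, y, z in units of 0.2 m (1.0 is 0.2 m), a list of three; "rotation": the turn, a rotation vector about the tool's x, y, z in units of 90 degrees (1.0 is 90 degrees), a list of three; "gripper": the closure, from 0 (fully open) to 1 (shut). In form: [{"dp": [dx, dy, dz], "rotation": [wx, wy, wz], "gripper": gripper}, ...]. A call has 1 to 8 rows; each row is the pose to reach, as a shift and turn from the pose commanded when the call began, along the tool's axes at that moment; what a row does not reach only later rows make up. A row lasts 1/8 s, in which the tool goes at most 62.5 mm and 10.7 degrees, less where a joint would pass 70% of its speed; a pose out of reach is approached as far as the arm can. A call with a number of a shift or a turn outside -1 to 1 is refused whole. A call with a gripper value outside its range is refused whole. The fingers move at their own pace and stop on an object; the grip force is fixed at half the most. Time passes only in rows, so rows that repeat a pose let the fingers close. It gives the time, the measured TCP pose, the force, the opening and the grip force at its end, in the units of the state.
- monitor.get_state(): the state, without advancing time (a new reading comes with each control period).
- grab_frame(name): name is "scene" or "top"; returns a dict with "frame" (384x512x3 uint8, red, green, blue), "range_z" (384x512 float32, m along the optical axis (not along the pixel's ray), 0 where there is no reading), "mtx" (3x3 intrinsics, pixels), "pose" (4x4, takes a point from camera to world coordinates). Camera axes: x right, y down, z forward; pixel columns grow to the right and rows downward; lengths in m; the calibration is good to about 2 mm. A picture is of the moment at which its call begins.
- workorder.sign_off(): hands the job in; it is judged then, once.
The state is a dict: "time": time; "joints": joint angles; "qd": joint speeds; "joint_efforts": joint torques, N m; "ee_pos": TCP position; "ee_rot": TCP orientation; "wrist_force": force on the tool from outside, world axes, zero at the start; "wrist_torque": the same for the moment, N m; "width": finger opening in m; "gripper_force": force on a finger pad.
Only numpy, scipy, OpenCV 4.12 (cv2) and the standard library are available. Lean on these libraries where they do the work, as an engineer would, in place of code of your own. Each camera call takes 0.05 s, during which the arm holds its last target. There are 200 camera calls.

## Working session

There is one attempt and no reset: what is moved stays moved. The work goes in short steps, Python scripts to look and compute and a tool call to move; the robot and the scene stay as the last step left them, time stands still between calls to the robot, and variables do not carry over. Pictures are saved under pics/ and viewed, at most 10 in all, crops included, and the job is handed in when it is done.

Besides the shell and the picture viewer there is one more tool, called after "Emit:" as a command line: name --argument value ..., lists and objects as JSON in quotes. step_arm: Moves the arm, as the interface text tells. Shifts and turns lie within -1 to 1; 1 stands for 0.2 m of shift or 90 degrees of turn. Its arguments: {"type":"object","properties":{"moves":{"type":"array"}},"required":["moves"]}

```bash
mkdir -p pics; python3 - <<'E'
from cell import monitor, grab_frame
import cv2,numpy as np
s=monitor.get_state(); print(s['time'],s['ee_pos'],np.round(s['ee_rot'],3).tolist(),s['width'])
for n in("scene","top"):
    f=grab_frame(n); np.savez(f"pics/{n}0.npz",**f); cv2.imwrite(f"pics/{n}0.png",cv2.resize(f["frame"][...,::-1],(800,600),interpolation=cv2.INTER_CUBIC)); print(n,f["mtx"].tolist(),np.round(f["pose"],3).tolist())
E
```

```text
0.0 [ 0.23042299 -0.60696314  0.23012981] [[0.935, 0.355, -0.001], [0.355, -0.935, 0.002], [-0.0, -0.003, -1.0]] 0.08535412941527198
scene [[392.03451040206807, 0.0, 251.0730528615584], [0.0, 392.03451040206807, 190.7578658719923], [0.0, 0.0, 1.0]] [[-0.722, 0.523, -0.454, 1.097], [0.692, 0.552, -0.466, 0.601], [0.007, -0.65, -0.76, 0.993], [0.0, 0.0, 0.0, 1.0]]
top [[425.0063352286266, 0.0, 255.80974137414742], [0.0, 425.0063352286266, 192.66170730400916], [0.0, 0.0, 1.0]] [[0.019, -0.993, 0.113, 0.397], [-1.0, -0.019, -0.002, 0.041], [0.005, -0.113, -0.994, 1.331], [0.0, 0.0, 0.0, 1.0]]
```

View pics/scene0.png

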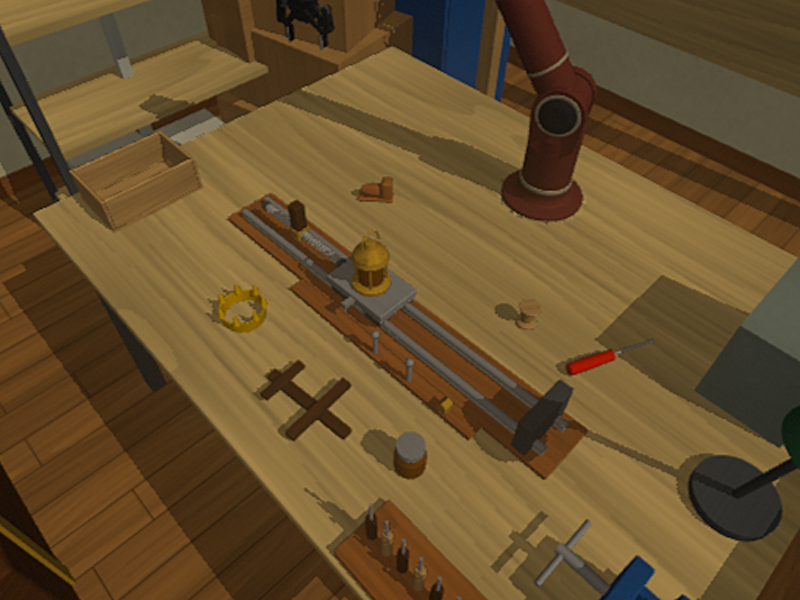

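View pics/top0.png

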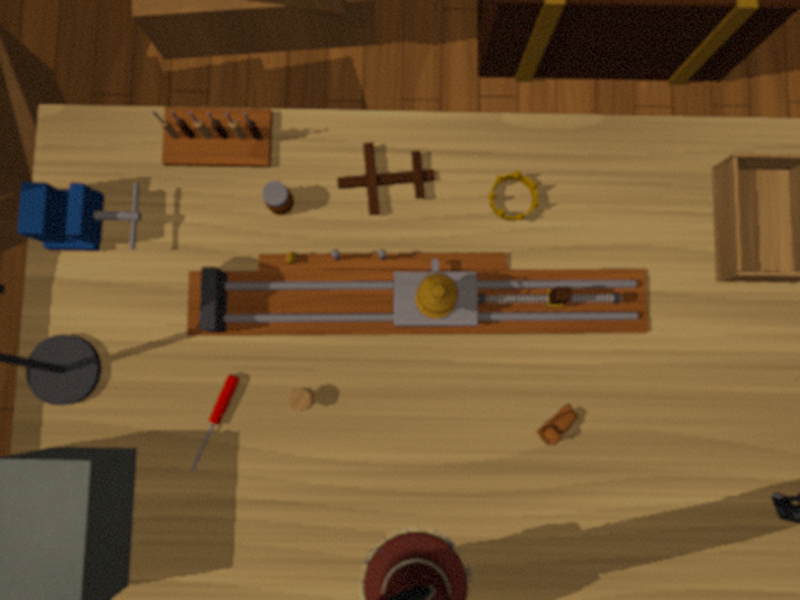

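The scene picture shows the grip at (297,214), posts at (375,337) and (409,363), and the mark at (445,404). In the top picture the grip is at (560,297), posts at (382,254) and (336,254), mark at (292,257) and pointer near (435,264). The rail runs roughly along world +y.

```bash
cat > h.py <<'E'
import numpy as np,cv2
def cloud(f):
    z=f["range_z"];v,u=np.mgrid[:z.shape[0],:z.shape[1]];K=f["mtx"]
    P=np.stack([(u-K[0,2])/K[0,0]*z,(v-K[1,2])/K[1,1]*z,z,np.ones_like(z)],-1)@f["pose"].T
    P=P[...,:3]; P[z==0]=np.nan; return P
def tri(fa,a,fb,b):
    M=lambda f:f["mtx"]@np.linalg.inv(f["pose"])[:3]
    X=cv2.triangulatePoints(M(fa),M(fb),np.array(a,float).reshape(2,1),np.array(b,float).reshape(2,1)); return (X[:3]/X[3]).ravel()
E
python3 - <<'E'
from h import *
S=dict(np.load("pics/scene0.npz"));T=dict(np.load("pics/top0.npz"))
k=.64
for n,a,b in [("grip top",(297,205),(560,293)),("post1",(375,333),(382,253)),("post2",(409,360),(336,253)),("mark",(445,401),(292,257))]:
    print(n,tri(S,np.array(a)*k,T,np.array(b)*k).round(4))
for n,f in (("S",S),("T",T)):
    P=cloud(f);x,y,z=P[...,0],P[...,1],P[...,2]
    box=lambda x0,x1,y0,y1,z0,z1:(x>x0)&(x<x1)&(y>y0)&(y<y1)&(z>z0)&(z<z1)
    print(n)
    for m,q in [("grip",box(.4,.6,-.40,-.2,.085,.15)),("griptop",box(.4,.6,-.40,-.2,.12,.15)),("deck",box(.4,.65,-.2,.1,.06,.075)),("lantern",box(.4,.65,-.2,.1,.1,.25)),("stop",box(.4,.65,.35,.6,.05,.2)),("small",box(.57,.68,-.02,.4,.025,.08))]:
        p=P[q]; 
        if len(p)==0: print(m,0);continue
        print(m,len(p),np.median(p,0).round(4),np.percentile(p,3,axis=0).round(4),np.percentile(p,97,axis=0).round(4))
        if m in("deck",): print(cv2.minAreaRect((p[:,:2]*1000).astype(np.float32)))
        if m=="small": print(p[np.argsort(p[:,1])].round(3).tolist()[:40])
    q=box(.35,.7,-.6,.6,.006,.018);
    # rods: ridge z 
    q=box(.4,.65,-.4,.45,.022,.05);p=P[q];print("rods z",len(p),np.histogram(p[:,0],20))
E
```

```text
grip top [ 0.5523 -0.2525  0.1342]
post1 [0.6316 0.0746 0.0708]
post2 [0.6295 0.1631 0.0723]
mark [0.6266 0.2535 0.0351]
S
grip 156 [ 0.5564 -0.2468  0.1177] [ 0.5386 -0.2681  0.0863] [ 0.5652 -0.2411  0.1352]
griptop 72 [ 0.5544 -0.251   0.1314] [ 0.5382 -0.2698  0.1206] [ 0.5642 -0.2407  0.1353]
deck 890 [0.564  0.0052 0.0677] [ 0.4967 -0.1604  0.0609] [0.6107 0.0527 0.0732]
((548.517822265625, -50.140472412109375), (290.6993103027344, 138.56546020507812), 81.42222595214844)
lantern 529 [ 0.5565 -0.0148  0.1565] [ 0.5213 -0.0493  0.1044] [0.5796 0.0061 0.2002]
stop 697 [0.5521 0.4043 0.0954] [0.4823 0.3859 0.0534] [0.637  0.5585 0.0994]
small 946 [0.5803 0.1425 0.0361] [ 0.5705 -0.0134  0.0266] [0.6353 0.3914 0.0768]
[[0.606, -0.02, 0.055], [0.584, -0.02, 0.067], [0.622, -0.02, 0.059], [0.58, -0.02, 0.073], [0.593, -0.019, 0.07], [0.584, -0.019, 0.077], [0.611, -0.019, 0.055], [0.602, -0.019, 0.059], [0.606, -0.019, 0.062], [0.611, -0.019, 0.061], [0.59, -0.018, 0.068], [0.581, -0.018, 0.08], [0.595, -0.018, 0.058], [0.59, -0.018, 0.064], [0.623, -0.018, 0.067], [0.596, -0.018, 0.0
[... 2255 characters left out ...]
2, 0.071], [0.598, 0.002, 0.069], [0.573, 0.005, 0.07], [0.576, 0.005, 0.07], [0.579, 0.005, 0.07], [0.589, 0.005, 0.065], [0.592, 0.005, 0.064], [0.582, 0.005, 0.07], [0.586, 0.005, 0.068], [0.595, 0.005, 0.066], [0.598, 0.005, 0.068], [0.571, 0.007, 0.065], [0.574, 0.007, 0.065]]
rods z 2230 (array([ 14,   6,  33, 272, 376, 301, 103,   7,   5,   8,  33, 271, 368,
       260, 115,   0,   0,  12,  25,  21]), array([0.47742569, 0.48551006, 0.49359442, 0.50167878, 0.50976314,
       0.51784751, 0.52593187, 0.53401623, 0.54210059, 0.55018496,
       0.55826932, 0.56635368, 0.57443804, 0.58252241, 0.59060677,
       0.59869113, 0.60677549, 0.61485986, 0.62294422, 0.63102858,
       0.63911294]))
```

```bash
cat >> h.py <<'E'
E
python3 - <<'E'
from h import *
from cell import monitor
A=[]
for n in("scene","top"):
    f=dict(np.load(f"pics/{n}0.npz"));P=cloud(f);x,y,z=P[...,0],P[...,1],P[...,2]
    for a,b in((.495,.535),(.558,.598)):
        q=(x>a)&(x<b)&(y>.07)&(y<.37)&(z>.03)&(z<.06);p=P[q]
        c=np.polyfit(p[:,1],p[:,0],1);r=p[:,0]-np.polyval(c,p[:,1]);k=abs(r)<.008;c=np.polyfit(p[k,1],p[k,0],1);print(n,len(p),c.round(4),p[:,2].mean());A.append(c)
    q=(x>.49)&(x<.62)&(y>-.12)&(y<.07)&(z>.062)&(z<.073);p=P[q]
    for lo,hi in((.51,.53),(.57,.59)):
        s=p[(p[:,0]>lo)&(p[:,0]<hi)];print("deck y",np.percentile(s[:,1],[1,99]).round(4))
A=np.array(A);m=A.mean(0);print(m,"angle of rail y from world y (deg, + = toward +x)",np.degrees(np.arctan(m[0])))
print(len(A),np.polyval(m,-.256))
s=monitor.get_state();R=np.array(s['ee_rot']);p=np.array(s['ee_pos'])
u=np.array([m[0],1,0]);u/=np.linalg.norm(u);print("u",u)
yt=-u;zt=np.array([0,0,-1.]);Rt=np.c_[np.cross(yt,zt),yt,zt]
print("rot",cv2.Rodrigues(R.T@Rt)[0].ravel()/(np.pi/2))
for t in([np.polyval(m,-.256),-.256,.20],):print((R.T@(np.array(t)-p)/.2).round(4))
E
```

```text
scene 410 [-0.0229  0.5148] 0.03365816379780564
scene 421 [-0.0242  0.5787] 0.03365448529587286
deck y [0.0014 0.0525]
deck y [-0.1048  0.0532]
top 400 [-0.0257  0.5158] 0.03420363874390103
top 433 [-0.0225  0.5792] 0.034212419053274566
deck y [-0.1068  0.0485]
deck y [-0.1069  0.0497]
[-0.02383544  0.54711798] angle of rail y from world y (deg, + = toward +x) -1.365411797011242
4 0.5532198533082259
u [-0.02382868  0.99971606  0.        ]
rot [-0.00149464  0.00028958  0.21582305]
[ 2.1318 -1.0677  0.1536]
```

Emit:
step_arm --moves '[{"dp":[0.2,-0.1,0.016],"rotation":[0,0,0],"gripper":0},{"dp":[0.45,-0.22,0.035],"rotation":[0,0,0],"gripper":0},{"dp":[0.7,-0.35,0.05],"rotation":[0,0,0],"gripper":0},{"dp":[1,-0.5,0.07],"rotation":[0,0,0],"gripper":0}]'

```text
time: 0.6
ee_pos: [0.3794, -0.4455, 0.2172]
ee_rot: [[0.935, 0.354, -0.001], [0.354, -0.935, 0.0], [-0.0, -0.0, -1.0]]
wrist_force: [1.0, -0.1, 0.7]
width: 0.0856
gripper_force: 0.0
```

Emit:
step_arm --moves '[{"dp":[0.28,-0.13,0.02],"rotation":[0,0,0.05],"gripper":0},{"dp":[0.55,-0.27,0.04],"rotation":[0,0,0.1],"gripper":0},{"dp":[0.8,-0.4,0.06],"rotation":[0,0,0.16],"gripper":0},{"dp":[1,-0.5,0.07],"rotation":[0,0,0.215],"gripper":0},{"dp":[1,-0.5,0.07],"rotation":[-0.0015,0,0.2158],"gripper":0}]'

```text
time: 1.23
ee_pos: [0.5338, -0.2762, 0.2026]
ee_rot: [[0.999, 0.033, 0.001], [0.033, -0.999, 0.002], [0.001, -0.002, -1.0]]
wrist_force: [-0.1, -0.6, -0.9]
width: 0.0854
gripper_force: 0.0
```

```bash
cat >> h.py <<'E'
u=np.array([-0.02383,0.99972,0]);w=np.array([0.99972,0.02383,0])
E
python3 - <<'E'
from h import *
from cell import monitor
s=monitor.get_state();R=np.array(s['ee_rot']);p=np.array(s['ee_pos']);print(s['time'],p,R.round(4).tolist(),s['wrist_force'])
print(R.T@(np.array([.5532,-.258,.089])-p)/.2)
E
```

```text
1.225 [ 0.5337674  -0.27618737  0.20262193] [[0.9994, 0.0334, 0.0011], [0.0334, -0.9994, 0.0017], [0.0011, -0.0016, -1.0]] [-0.08191947 -0.57480514 -0.8516761 ]
[ 0.09950927 -0.08671826  0.56836306]
```

Emit:
step_arm --moves '[{"dp":[0.1,-0.087,0.05],"rotation":[0,0,0.003],"gripper":0},{"dp":[0.1,-0.087,0.2],"rotation":[0,0,0.003],"gripper":0},{"dp":[0.1,-0.087,0.4],"rotation":[0,0,0.003],"gripper":0},{"dp":[0.1,-0.087,0.56],"rotation":[0,0,0.003],"gripper":0},{"dp":[0.1,-0.087,0.56],"rotation":[0,0,0.003],"gripper":0}]'

```text
time: 1.85
ee_pos: [0.5472, -0.2647, 0.0889]
ee_rot: [[1.0, 0.018, -0.006], [0.018, -1.0, -0.0], [-0.006, -0.0, -1.0]]
wrist_force: [-1.1, -0.4, 1.1]
width: 0.0856
gripper_force: 0.0
```

```bash
python3 - <<'E'
from h import *
from cell import monitor,grab_frame
s=monitor.get_state();R=np.array(s['ee_rot']);p=np.array(s['ee_pos']);print(s['time'],p,R.round(4).tolist())
f=grab_frame("scene");np.savez("pics/scene1.npz",**f);cv2.imwrite("pics/s1.png",cv2.resize(f["frame"][100:240,130:290,::-1],None,fx=4,fy=4,interpolation=cv2.INTER_CUBIC))
f=grab_frame("top");np.savez("pics/top1.npz",**f)
E
```

```text
1.85 [ 0.54715346 -0.26474656  0.08888407] [[0.9998, 0.0179, -0.0064], [0.0179, -0.9998, -0.0001], [-0.0064, -0.0, -1.0]]
```

View pics/s1.png

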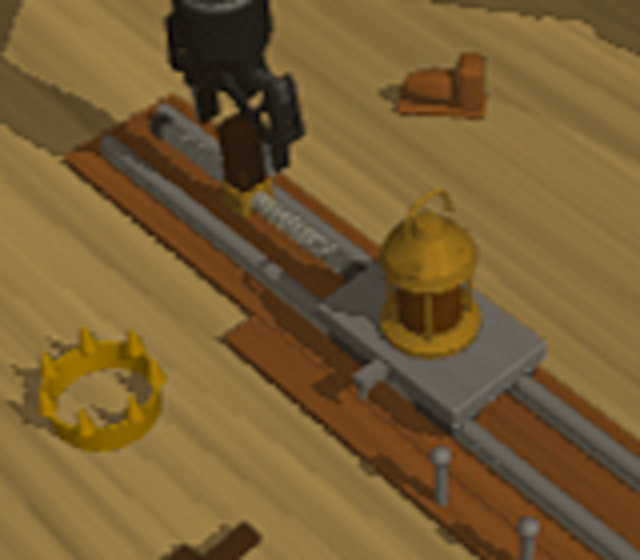

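The block stands between the open fingers (crop (243,150)). I'll check the settled pose before closing.

```bash
python3 - <<'E'
from h import *
from cell import monitor,grab_frame
for n in("scene0","top0","scene1","top1"):
    P=cloud(dict(np.load(f"pics/{n}.npz")));x,y,z=P[...,0],P[...,1],P[...,2]
    q=(x>.49)&(x<.62)&(z>.1)&(z<.25)&(y>-.15)&(y<.4)
    print(n,q.sum(),np.median(P[q],0))
for i in range(3):
    s=monitor.get_state();print(s['time'],s['ee_pos'],s['joints'],s['qd']);grab_frame("top")
E
```

```text
scene0 535 [ 0.55651086 -0.01462933  0.15638693]
top0 560 [ 0.54500423 -0.02648245  0.16044935]
scene1 530 [ 0.55706736 -0.01508769  0.1557013 ]
top1 551 [ 0.54517163 -0.02653332  0.15997177]
1.95 [ 0.55003963 -0.26566642  0.09223938] [ 0.38259306  0.71050289  0.05009624  1.6920152  -0.04491319  0.73812498
 -1.09898952] [-0.00574145 -0.02471917 -0.00363682 -0.02023878  0.00018079 -0.0049261
 -0.00148694]
2.0 [ 0.55073778 -0.26568915  0.09300296] [ 0.38235449  0.70955554  0.04992718  1.69126507 -0.0449713   0.73795431
 -1.09905813] [-0.00476554 -0.01389774 -0.00254468 -0.00750243 -0.00264301 -0.00387357
 -0.00260736]
2.05 [ 0.55100514 -0.26557211  0.09331391] [ 0.38212984  0.70908883  0.04981085  1.69115368 -0.04502128  0.73778551
 -1.09909798] [-0.00501628 -0.00416039 -0.00317956  0.00226218 -0.00032371 -0.00138221
 -0.00213912]
```

Emit:
step_arm --moves '[{"dp":[0.01,-0.04,0.02],"rotation":[0,0,0],"gripper":0},{"dp":[0.01,-0.04,0.02],"rotation":[0,0,0],"gripper":0},{"dp":[0.01,-0.04,0.02],"rotation":[0,0,0],"gripper":1},{"dp":[0.01,-0.04,0.02],"rotation":[0,0,0],"gripper":1},{"dp":[0.01,-0.04,0.02],"rotation":[0,0,0],"gripper":1},{"dp":[0.01,-0.04,0.02],"rotation":[0,0,0],"gripper":1}]'

```text
time: 2.85
ee_pos: [0.5519, -0.2566, 0.0878]
ee_rot: [[1.0, 0.019, 0.0], [0.019, -1.0, -0.002], [0.0, 0.002, -1.0]]
wrist_force: [0.0, -0.3, 1.5]
width: 0.0272
gripper_force: 59.5
```

```bash
cat >> h.py <<'E'
REF={"scene":np.array([.5567,-.01485,0]),"top":np.array([.5451,-.0265,0])}
# carriage travel relative to the start picture, from lantern pixels (depth cloud median, window follows)
def track(f,n,guess=0.):
    P=cloud(f).reshape(-1,3)
    for _ in range(3):
        s=(P-[.5467,-.027,0])@u;a=(P-[.5467,-.027,0])@w
        q=(abs(a)<.055)&(P[:,2]>.1)&(P[:,2]<.25)&(abs(s-guess)<.07)
        d=(np.median(P[q],0)-REF[n])@u;guess=d
    return d,q.sum()
def snap(tag):
    from cell import monitor,grab_frame
    import json
    for n in("top","scene"):
        st=monitor.get_state();f=grab_frame(n);np.savez(f"pics/{tag}_{n}.npz",**f)
        best=max((track(f,n,g) for g in np.arange(0,.33,.05)),key=lambda r:r[1])
        rec=dict(t=float(st['time']),g=float(np.array(st['ee_pos'])@u),d=float(best[0]),n=int(best[1]),cam=n,F=float(np.array(st['wrist_force'])@u))
        open("log.jsonl","a").write(json.dumps(rec)+"\n");print(rec)
    st=monitor.get_state();print(st['time'],np.round(st['ee_pos'],4),round(float(np.array(st['ee_pos'])@u),4),st['width'],st['gripper_force'])
    open("log.jsonl","a").write(json.dumps(dict(t=float(st['time']),g=float(np.array(st['ee_pos'])@u)))+"\n")
E
python3 -c "
from h import *
snap('a0')
from cell import monitor
print(np.round(monitor.get_state()['ee_rot'],4))"
```

```text
{'t': 2.85, 'g': -0.26969332014909114, 'd': -0.00020228588710568957, 'n': 544, 'cam': 'top', 'F': -0.26100275636933745}
{'t': 2.9, 'g': -0.26970245081049044, 'd': -9.012211379390167e-05, 'n': 532, 'cam': 'scene', 'F': -0.7176729082098577}
2.95 [ 0.5519 -0.2566  0.0877] -0.2697 0.027132668461584963 59.51746702194214
[[ 9.998e-01  1.940e-02  4.000e-04]
 [ 1.940e-02 -9.998e-01 -2.400e-03]
 [ 4.000e-04  2.400e-03 -1.000e+00]]
  return _methods._mean(a, axis=axis, dtype=dtype,
  ret = um.true_divide(
```

Grasped, with the carriage unmoved. Next is a gentle first push, so I can identify the mass.

Emit:
step_arm --moves '[{"dp":[0,-0.1,0],"rotation":[0,0,0],"gripper":1},{"dp":[-0.001,-0.2,0],"rotation":[0,0,0],"gripper":1},{"dp":[-0.001,-0.225,0],"rotation":[0,0,0],"gripper":1},{"dp":[-0.001,-0.25,0],"rotation":[0,0,0],"gripper":1},{"dp":[-0.001,-0.275,0],"rotation":[0,0,0],"gripper":1}]'

```text
time: 3.58
ee_pos: [0.5506, -0.2015, 0.0877]
ee_rot: [[1.0, 0.019, 0.0], [0.019, -1.0, -0.003], [0.0, 0.003, -1.0]]
wrist_force: [-2.4, -0.7, 5.0]
width: 0.0275
gripper_force: 60.7
```

```bash
cat > fit.py <<'E'
import json,numpy as np
from scipy.optimize import least_squares
G0=-.2697
L=[json.loads(l) for l in open("log.jsonl")]
# commanded grip knots (t, shift from G0)
C=json.load(open("cmd.json"))
tc=np.array([c[0] for c in C]);gc=np.array([c[1] for c in C]);LAG=.02
def sim(m,e,d0,v0,t0,t1,tc=tc,gc=gc,dt=.0025):
    ts=np.arange(t0,t1+dt/2,dt);g=np.interp(ts-LAG,tc,gc);gd=np.gradient(g,dt)
    D=np.empty((len(ts),2));d,v=d0,v0
    for i in range(len(ts)):
        D[i]=d,v
        F=10*(g[i]+e-d)+.1*(gd[i]-v)-.1*v
        if abs(v)<5e-4 and abs(F)<.01: v=0
        else: v+=dt*(F-.01*np.sign(v if abs(v)>5e-4 else F))/m
        d+=v*dt
    return ts,D,g
O=[l for l in L if "d" in l]
def res(p):
    ts,D,_=sim(p[0],p[1],0,0,2.95,max(O[-1]['t'],3)+.01)
    return [(np.interp(l['t'],ts,D[:,0])-l['d'])/.0008 for l in O if l['t']>2.95]+[(p[0]-3)/1.0,p[1]/.001]
def fit():
    r=least_squares(res,[3,0],diff_step=1e-3);J=np.linalg.inv(r.jac.T@r.jac)
    return r.x,np.sqrt(np.diag(J)),np.array(r.fun)*.8
E
cat > cmd.json <<'E'
[[2.95,0],[3.075,0.02],[3.2,0.04],[3.325,0.045],[3.45,0.05],[3.575,0.055]]
E
python3 -W ignore - <<'E'
from h import *
snap('a1')
import fit
p,s,r=fit.fit();print(p,s,r.round(2));L=fit.L
t=L[-1]['t'];ts,D,g=fit.sim(*p,0,0,2.95,t);print(t,D[-1],"g cmd/meas",g[-1],L[-1]['g']-fit.G0,[round(l['g']-fit.G0,4) for l in L])
E
```

```text
{'t': 3.575, 'g': -0.21452071865946234, 'd': 0.016097771890531326, 'n': 548, 'cam': 'top', 'F': -0.6282533128805665}
{'t': 3.625, 'g': -0.21357753037786792, 'd': 0.01936168313552637, 'n': 530, 'cam': 'scene', 'F': -0.20065190485789672}
3.675 [ 0.5506 -0.2009  0.0877] -0.214 0.027401015870751954 60.67940711975098
[2.89633599e+00 1.29598807e-05] [0.14649091 0.00099412] [-0.06  0.04 -0.08  0.01]
3.675 [0.02306228 0.07567644] g cmd/meas 0.055 0.05569786894117881 [0.0, -0.0, 0.0, 0.0552, 0.0561, 0.0557]
```

```bash
cat > plan.py <<'E'
import numpy as np,fit
from scipy.optimize import minimize
TGT=.279
def plan(m,e,d0,v0,t0,g0,N,t1=None,qmax=.065,gprev=None):
    """rows of g (N) from t0; t1: row indices (a,b) where v>=.19 ; minimise jerkiness"""
    n=10;dt=.125/n
    def roll(G):
        k=np.r_[g0,G];ts=np.arange(1,N*n+1)*dt
        g=np.interp(ts-.02,np.arange(N+1)*.125,k);gd=np.r_[np.diff(g),0]/dt
        d,v=d0,v0;out=np.empty((N*n,3))
        for i in range(N*n):
            v+=dt*(10*(g[i]+e-d)+.1*gd[i]-.2*v-.01)/m;d+=v*dt;out[i]=d,v,g[i]+e-d
        return out
    base=roll(np.full(N,0.));B=np.stack([roll(np.eye(N)[i]*1.)-base for i in range(N)],-1)
    f=lambda G:base+B@G
    A2=np.diff(np.eye(N+1),2,axis=0)
    cost=lambda G:(1e3*np.sum((A2@np.r_[g0,G])**2))
    jac=lambda G:2e3*(A2.T@(A2@np.r_[g0,G]))[1:]
    sl=slice(n-1,None,n//2)
    def ineq(G):
        o=f(G);c=[qmax-o[sl,2],qmax+o[sl,2],o[sl,1]-.0]
        c+=[TGT+.003-o[sl,0]]
        if t1: a,b=t1;c+=[o[a*n:b*n:5,1]-.187,[o[a*n,0]-.108,.178-o[b*n,0]]]
        return np.concatenate(c)*10
    def eq(G):
        o=f(G);return np.array([o[-1,0]-TGT,o[-1,1],G[-1]+e-TGT-.0,G[-1]-G[-2]])*10
    r=minimize(cost,np.linspace(g0,TGT,N),jac=jac,method="SLSQP",constraints=[dict(type="ineq",fun=ineq),dict(type="eq",fun=eq)],options=dict(maxiter=200))
    return r,f(r.x)
E
python3 -W ignore - <<'E'
from plan import *
p,s,r=fit.fit()
best=None
for N in(20,24,28):
  for a in(4,5,6,7):
    r,o=plan(p[0],p[1],.02306,.0757,0,.055,N,(a,a+3))
    print(N,a,r.success,r.fun,abs(o[:,2]).max())
    if r.success and (best is None or r.fun<best[0]): best=(r.fun,N,a,r.x,o)
print(best[:3]);print((best[3]).round(4));print(((best[3]-.055)/.2).round(3));print(o[9::10].round(3).tolist() if 0 else best[4][9::10].round(3).tolist())
E
```

```text
20 4 False 8.329217780901963 0.06510749248606594
20 5 False 345.579236053384 0.083572671139025
20 6 False 137.8566500516728 0.07959624953048303
20 7 False 135.85789248242304 0.07952712515592264
24 4 False 8.483810488721542 0.06510749194617829
24 5 True 58.08625522606409 0.0790603817480578
24 6 False 144.7083389025065 0.07957616817909613
24 7 False 133.54355443921241 0.07939119162234412
28 4 False 11.714182772515711 0.06510672147792718
28 5 True 127.76850694949621 0.06811568303761051
28 6 False 123.80997428036328 0.07861832933805707
28 7 False 136.30320301889458 0.07932500948794635
(np.float64(58.08625522606409), 24, 5)
[0.1009 0.0903 0.131  0.1514 0.1247 0.1228 0.1762 0.0984 0.1658 0.1549
 0.1756 0.1952 0.213  0.2287 0.2419 0.2524 0.2602 0.2652 0.2678 0.2683
 0.2673 0.2651 0.279  0.279 ]
[0.23  0.177 0.38  0.482 0.349 0.339 0.606 0.217 0.554 0.5   0.603 0.701
 0.79  0.869 0.935 0.987 1.026 1.051 1.064 1.067 1.061 1.051 1.12  1.12 ]
[[0.034, 0.096, 0.06], [0.047, 0.119, 0.045], [0.064, 0.141, 0.061], [0.083, 0.169, 0.065], [0.106, 0.186, 0.023], [0.129, 0.188, -0.006], [0.153, 0.189, 0.015], [0.176, 0.177, -0.065], [0.196, 0.151, -0.041], [0.214, 0.131, -0.057], [0.228, 0.105, -0.056], [0.24, 0.083, -0.048], [0.249, 0.065, -0.039], [0.256, 0.05, -0.03], [0.261, 0.039, -0.022], [0.266, 0.031, -0.015], [0.269, 0.026, -0.01], [0.272, 0.022, -0.008], [0.274, 0.018, -0.007], [0.276, 0.014, -0.008], [0.278, 0.01, -0.01], [0.279, 0.004, -0.013], [0.279, 0.0, -0.002], [0.279, 0.0, -0.0]]
```

```bash
python3 - <<'E'
s=open("plan.py").read()
i=s.index("    A2=");s=s[:i]+'''    from scipy.optimize import linprog
    A2=np.diff(np.eye(N+1),2,axis=0);sl=slice(n-1,None,n//2)
    A=[];b=[]
    def le(M,c,s=0.):  # M G - s*z <= c
        M=np.atleast_2d(M);A.append(np.c_[M,-np.full(len(M),s)]);b.append(np.broadcast_to(c,len(M)))
    D,V,Q=B[:,0],B[:,1],B[:,2];bd,bv,bq=base.T
    le(Q[sl],qmax-bq[sl]);le(-Q[sl],qmax+bq[sl]);le(-V[sl],bv[sl]+.002);le(D[sl],TGT+.004-bd[sl])
    if t1:
        a_,b_=t1;w=slice(a_*n,b_*n+1,5);le(-V[w],bv[w]-vmin);le(-D[a_*n],bd[a_*n]-.103);le(D[b_*n],.182-bd[b_*n])
    le(A2[:,1:],-A2[:,0]*g0,1.);le(-A2[:,1:],A2[:,0]*g0,1.)
    E=np.c_[np.array([D[-1],V[-1],np.eye(N)[-1],np.eye(N)[-1]-np.eye(N)[-2]]),np.zeros(4)]
    r=linprog(np.r_[np.zeros(N),1],A_ub=np.vstack(A),b_ub=np.concatenate(b),A_eq=E,b_eq=[TGT-bd[-1],-bv[-1],TGT-e,0],bounds=[(None,None)]*N+[(0,None)])
    return r,(f(r.x[:N]) if r.success else None)
'''
s=s.replace("gprev=None","vmin=.183")
open("plan.py","w").write(s)
E
cat > go.py <<'E'
from plan import *
import sys
def best(m,e,d,v,g,windows,Ns=(18,22,26),**k):
    B=None
    for N in Ns:
        for t1 in windows:
            r,o=plan(m,e,d,v,0,g,N,t1,**k)
            if r.success and (B is None or r.fun<B[0]-1e-5): B=(r.fun,N,t1,r.x[:N],o)
    print(B[:3]);print("g",B[3].round(4).tolist());print("dp",(-(B[3]-g)/.2).round(3).tolist());print(B[4][9::10].round(3).tolist())
E
python3 -W ignore - <<'E'
from go import *
p,s,r=fit.fit()
best(*p,.02306,.0757,.055,[(a,a+k) for a in(3,4,5,6) for k in(3,)])
E
```

```text
(0.003965195013848033, 26, (5, 8))
g [0.0814, 0.1039, 0.1224, 0.137, 0.1475, 0.1541, 0.1568, 0.1558, 0.1588, 0.1657, 0.1766, 0.1914, 0.2025, 0.2175, 0.2365, 0.2535, 0.2666, 0.2757, 0.2809, 0.2821, 0.2793, 0.2797, 0.2833, 0.283, 0.279, 0.279]
dp [-0.132, -0.245, -0.337, -0.41, -0.463, -0.496, -0.509, -0.504, -0.519, -0.553, -0.608, -0.682, -0.737, -0.812, -0.907, -0.993, -1.058, -1.104, -1.129, -1.135, -1.121, -1.123, -1.141, -1.14, -1.12, -1.12]
[[0.034, 0.092, 0.044], [0.046, 0.113, 0.054], [0.062, 0.137, 0.057], [0.081, 0.161, 0.054], [0.103, 0.181, 0.043], [0.126, 0.195, 0.027], [0.151, 0.201, 0.005], [0.176, 0.196, -0.02], [0.2, 0.181, -0.041], [0.221, 0.159, -0.056], [0.239, 0.132, -0.064], [0.253, 0.104, -0.064], [0.264, 0.076, -0.064], [0.272, 0.049, -0.057], [0.277, 0.028, -0.043], [0.279, 0.013, -0.028], [0.28, 0.004, -0.015], [0.28, -0.001, -0.006], [0.28, -0.002, 0.0], [0.28, -0.002, 0.002], [0.279, -0.002, 0.0], [0.279, -0.002, 0.0], [0.279, -0.001, 0.004], [0.279, -0.0, 0.004], [0.279, 0.0, 0.001], [0.279, 0.0, 0.0]]
```

Emit:
step_arm --moves '[{"dp":[-0.001,-0.132,0],"rotation":[0,0,0],"gripper":1},{"dp":[-0.001,-0.245,0],"rotation":[0,0,0],"gripper":1},{"dp":[-0.0015,-0.337,0],"rotation":[0,0,0],"gripper":1},{"dp":[-0.002,-0.41,0],"rotation":[0,0,0],"gripper":1},{"dp":[-0.002,-0.463,0],"rotation":[0,0,0],"gripper":1}]'

```text
time: 4.3
ee_pos: [0.5485, -0.1084, 0.0877]
ee_rot: [[1.0, 0.019, 0.0], [0.019, -1.0, -0.002], [0.0, 0.002, -1.0]]
wrist_force: [-1.9, -0.7, 6.9]
width: 0.0274
gripper_force: 60.9
```

```bash
cat > upd.py <<'E'
import json,sys,numpy as np
from h import snap
# usage: upd.py tag gstart dp...   appends commanded rows to cmd.json, looks, refits
L=[json.loads(l) for l in open("log.jsonl")];t=L[-1]['t'];g=float(sys.argv[2])
C=json.load(open("cmd.json"));C.append([t,g]);C+=[[t+.125*(i+1),g-.2*float(x)] for i,x in enumerate(sys.argv[3:])]
json.dump(C,open("cmd.json","w"));snap(sys.argv[1])
import fit
p,s,r=fit.fit();t=fit.L[-1]['t'];ts,D,gg=fit.sim(*p,0,0,2.95,t)
print(p.round(4),s.round(4),r.round(2),"t",t,"state",D[-1].round(4),"cmd",C[-1][1],"meas",fit.L[-1]['g']-fit.G0,"vmax",D[:,1].max(),"t>.16 in window",((D[:,1]>.16)&(D[:,0]>.099)&(D[:,0]<.189)).sum()*.0025)
W=eval(open("win.txt").read())
from go import best
best(*p,*D[-1],C[-1][1],W)
E
echo "[(0,2),(0,3)]">win.txt
python3 -W ignore upd.py a2 .055 -.132 -.245 -.337 -.41 -.463
```

```text
{'t': 4.3, 'g': -0.12144311325986232, 'd': 0.09346611657809285, 'n': 549, 'cam': 'top', 'F': -0.6235690847123635}
{'t': 4.35, 'g': -0.11941989050350749, 'd': -0.06757647886783086, 'n': 744, 'cam': 'scene', 'F': 0.9726155541018588}
4.4 [ 0.5484 -0.1073  0.0877] -0.1203 0.0273457345810035 60.86076736450195
[ 2.12762e+01 -5.20000e-03] [0.6493 0.0009] [-14.18 -16.99 -76.58  86.43  14.62  -4.17] t 4.4 state [0.021  0.0436] cmd 0.1476 meas 0.14935044853302437 vmax 0.043604951088574824 t>.16 in window 0.0Traceback (most recent call last):
  File "upd.py", line 12, in <module>
    best(*p,*D[-1],C[-1][1],W)
    ~~~~^^^^^^^^^^^^^^^^^^^^^^
  File "go.py", line 9, in best
    print(B[:3]);print("g",B[3].round(4).tolist());print("dp",(-(B[3]-g)/.2).round(3).tolist());print(B[4][9::10].round(3).tolist())
          ~^^^^
TypeError: 'NoneType' object is not subscriptable
```

```bash
python3 -W ignore - <<'E'
import re
s=open("h.py").read()
s=s.replace('def snap(tag):','def snap(tag,gu):').replace("best=max((track(f,n,g) for g in np.arange(0,.33,.05)),key=lambda r:r[1])","best=track(f,n,gu)")
open("h.py","w").write(s)
s=open("upd.py").read().replace("snap(sys.argv[1])","import fit;p=[float(x) for x in open('p.txt').read().split()];snap(sys.argv[1],fit.sim(*p,0,0,2.95,C[-1][0]+.03)[1][-1,0])").replace("import fit\np,s","import importlib;importlib.reload(fit)\np,s").replace("W=eval","open('p.txt','w').write(f'{p[0]} {p[1]}')\nW=eval")
open("upd.py","w").write(s)
from h import *;import json
L=[json.loads(l) for l in open("log.jsonl")]
for n in("top","scene"):
  f=dict(np.load(f"pics/a2_{n}.npz"))
  print(n,[track(f,n,g) for g in(.08,.1,.12)])
d,nn=track(f,"scene",.1)
L[-2]['d']=float(d);L[-2]['n']=int(nn)
open("log.jsonl","w").write("".join(json.dumps(l)+"\n" for l in L))
import fit
p,s,r=fit.fit();t=fit.L[-1]['t'];ts,D,gg=fit.sim(*p,0,0,2.95,t)
print(p,s,r.round(2),t,D[-1],D[:,1].max(),((D[:,1]>.16)&(D[:,0]>.099)&(D[:,0]<.189)).sum()*.0025)
open('p.txt','w').write(f'{p[0]} {p[1]}')
from go import best
best(*p,*D[-1],.1476,[(0,2),(0,3)])
E
```

```text
top [(np.float64(0.09346611657809285), np.int64(549)), (np.float64(0.09346611657809285), np.int64(549)), (np.float64(0.09346611657809285), np.int64(549))]
scene [(np.float64(0.1040866787736871), np.int64(559)), (np.float64(0.1040866787736871), np.int64(559)), (np.float64(0.1040866787736871), np.int64(559))]
[3.25268681e+00 6.60855365e-04] [0.08572738 0.00095841] [-1.36 -1.52  1.3  -0.58  0.2   0.53] 4.4 [0.11255283 0.18344391] 0.18344390738651967 0.0775
(0.0022210577403070325, 26, (0, 2))
g [0.147, 0.1486, 0.1524, 0.1585, 0.1667, 0.1772, 0.1899, 0.2048, 0.2219, 0.2372, 0.2502, 0.2611, 0.2696, 0.276, 0.2802, 0.2821, 0.2818, 0.2793, 0.2784, 0.2798, 0.2796, 0.2817, 0.2822, 0.2806, 0.2783, 0.2783]
dp [0.003, -0.005, -0.024, -0.054, -0.096, -0.148, -0.212, -0.286, -0.372, -0.448, -0.513, -0.567, -0.61, -0.642, -0.663, -0.673, -0.671, -0.659, -0.654, -0.661, -0.66, -0.671, -0.673, -0.665, -0.654, -0.654]
[[0.136, 0.191, 0.012], [0.16, 0.19, -0.011], [0.183, 0.181, -0.031], [0.205, 0.165, -0.047], [0.224, 0.144, -0.058], [0.24, 0.119, -0.064], [0.253, 0.094, -0.065], [0.263, 0.07, -0.06], [0.271, 0.049, -0.051], [0.276, 0.031, -0.04], [0.278, 0.018, -0.03], [0.28, 0.008, -0.02], [0.281, 0.002, -0.012], [0.281, -0.001, -0.005], [0.281, -0.002, -0.0], [0.28, -0.002, 0.002], [0.28, -0.001, 0.002], [0.28, -0.001, 0.0], [0.28, -0.002, -0.001], [0.28, -0.002, 0.001], [0.279, -0.002, 0.001], [0.279, -0.002, 0.003], [0.279, -0.001, 0.004], [0.279, 0.0, 0.003], [0.279, 0.0, 0.0], [0.279, 0.0, 0.0]]
```

Emit:
step_arm --moves '[{"dp":[0,0,0],"rotation":[0,0,0],"gripper":1},{"dp":[0,-0.005,0],"rotation":[0,0,0],"gripper":1},{"dp":[0,-0.024,0],"rotation":[0,0,0],"gripper":1},{"dp":[0,-0.054,0],"rotation":[0,0,0],"gripper":1}]'

```text
time: 4.9
ee_pos: [0.5482, -0.0979, 0.0877]
ee_rot: [[1.0, 0.019, 0.0], [0.019, -1.0, -0.002], [0.0, 0.002, -1.0]]
wrist_force: [-1.8, 0.3, 7.3]
width: 0.0273
gripper_force: 61.0
```

```bash
echo "[None]">win.txt
python3 -W ignore upd.py a3 .1476 0 -.005 -.024 -.054
```

```text
{'t': 4.9, 'g': -0.11098525681907397, 'd': 0.20043887861782592, 'n': 553, 'cam': 'top', 'F': 0.39173198677718585}
{'t': 4.95, 'g': -0.10955000029067274, 'd': 0.21017675308613298, 'n': 608, 'cam': 'scene', 'F': 1.9859355071438296}
5.0 [ 0.5482 -0.0969  0.0877] -0.1099 0.027613517996434713 60.94738841056824
[3.3553e+00 9.0000e-04] [0.0836 0.001 ] [-1.65 -1.86 -0.23 -2.22  2.23  0.57  0.28  0.75] t 5.0 state [0.2184 0.1489] cmd 0.1584 meas 0.15978502432668146 vmax 0.19037923587758712 t>.16 in window 0.485
(0.0018970643194617734, 26, None)
g [0.1723, 0.1856, 0.2009, 0.2176, 0.2324, 0.2454, 0.2564, 0.2655, 0.2728, 0.2781, 0.2815, 0.2831, 0.2827, 0.2805, 0.2786, 0.2786, 0.2803, 0.28, 0.2798, 0.2794, 0.2797, 0.2817, 0.2818, 0.28, 0.2781, 0.2781]
dp [-0.069, -0.136, -0.213, -0.296, -0.37, -0.435, -0.49, -0.536, -0.572, -0.599, -0.616, -0.623, -0.622, -0.61, -0.601, -0.601, -0.609, -0.608, -0.607, -0.605, -0.607, -0.617, -0.617, -0.608, -0.598, -0.598]
[[0.235, 0.125, -0.064], [0.249, 0.101, -0.065], [0.26, 0.077, -0.061], [0.268, 0.056, -0.052], [0.274, 0.038, -0.043], [0.278, 0.024, -0.034], [0.28, 0.013, -0.024], [0.281, 0.006, -0.016], [0.281, 0.001, -0.009], [0.281, -0.001, -0.003], [0.281, -0.002, 0.001], [0.281, -0.002, 0.003], [0.281, -0.001, 0.003], [0.281, -0.0, 0.001], [0.281, -0.001, -0.001], [0.28, -0.002, -0.001], [0.28, -0.002, 0.001], [0.28, -0.002, 0.001], [0.28, -0.002, 0.001], [0.279, -0.002, 0.001], [0.279, -0.002, 0.001], [0.279, -0.001, 0.003], [0.279, -0.0, 0.004], [0.279, 0.0, 0.002], [0.279, 0.0, 0.0], [0.279, 0.0, 0.0]]
```

Emit:
step_arm --moves '[{"dp":[0,-0.069,0],"rotation":[0,0,0],"gripper":1},{"dp":[0,-0.136,0],"rotation":[0,0,0],"gripper":1},{"dp":[-0.001,-0.213,0],"rotation":[0,0,0],"gripper":1},{"dp":[-0.001,-0.296,0],"rotation":[0,0,0],"gripper":1}]'

```text
time: 5.5
ee_pos: [0.5468, -0.0381, 0.0876]
ee_rot: [[1.0, 0.019, 0.0], [0.019, -1.0, -0.002], [0.0, 0.002, -1.0]]
wrist_force: [-2.8, -0.1, 8.4]
width: 0.0275
gripper_force: 61.1
```

```bash
python3 -W ignore upd.py a4 .1584 -.069 -.136 -.213 -.296
```

```text
{'t': 5.5, 'g': -0.05112282481229946, 'd': 0.2658451512367191, 'n': 561, 'cam': 'top', 'F': -0.0765415183683258}
{'t': 5.55, 'g': -0.047522744150827446, 'd': 0.2703828518161065, 'n': 634, 'cam': 'scene', 'F': 2.588447089897966}
5.6 [ 0.5467 -0.0357  0.0876] -0.0488 0.027404480971904618 61.07379198074341
[3.3039e+00 3.0000e-04] [0.0254 0.0003] [-1.74 -1.96 -0.24 -2.2   2.27  0.56  1.27 -0.93  0.24  0.26] t 5.6 state [0.2714 0.0347] cmd 0.21760000000000002 meas 0.22093322153465822 vmax 0.19063114405345946 t>.16 in window 0.485
(0.0033978368603809575, 26, None)
g [0.2378, 0.2545, 0.2679, 0.2779, 0.2845, 0.2876, 0.2874, 0.2838, 0.2768, 0.2721, 0.2709, 0.273, 0.2786, 0.2818, 0.2816, 0.2813, 0.2811, 0.2808, 0.2805, 0.2805, 0.2798, 0.2808, 0.2831, 0.2821, 0.2787, 0.2787]
dp [-0.101, -0.185, -0.252, -0.301, -0.334, -0.35, -0.349, -0.331, -0.296, -0.273, -0.266, -0.277, -0.305, -0.321, -0.32, -0.318, -0.317, -0.316, -0.315, -0.314, -0.311, -0.316, -0.328, -0.322, -0.305, -0.305]
[[0.274, 0.017, -0.04], [0.276, 0.005, -0.024], [0.276, -0.001, -0.01], [0.276, -0.002, 0.001], [0.276, -0.0, 0.008], [0.276, 0.003, 0.012], [0.276, 0.007, 0.011], [0.278, 0.01, 0.007], [0.279, 0.011, -0.001], [0.28, 0.009, -0.007], [0.281, 0.005, -0.01], [0.281, 0.001, -0.008], [0.281, -0.001, -0.003], [0.281, -0.002, 0.0], [0.281, -0.002, 0.001], [0.281, -0.002, 0.001], [0.28, -0.002, 0.001], [0.28, -0.002, 0.001], [0.28, -0.002, 0.001], [0.28, -0.002, 0.001], [0.279, -0.002, 0.001], [0.279, -0.002, 0.002], [0.279, -0.001, 0.004], [0.279, 0.0, 0.004], [0.279, 0.0, 0.001], [0.279, 0.0, 0.0]]
```

Emit:
step_arm --moves '[{"dp":[0,-0.101,0],"rotation":[0,0,0],"gripper":1},{"dp":[0,-0.185,0],"rotation":[0,0,0],"gripper":1},{"dp":[-0.001,-0.252,0],"rotation":[0,0,0],"gripper":1},{"dp":[-0.001,-0.295,0],"rotation":[0,0,0],"gripper":1}]'

```text
time: 6.1
ee_pos: [0.5454, 0.0213, 0.0876]
ee_rot: [[1.0, 0.02, 0.0], [0.02, -1.0, -0.001], [0.0, 0.001, -1.0]]
wrist_force: [-2.2, 0.4, 9.0]
width: 0.0273
gripper_force: 61.2
```

```bash
python3 -W ignore upd.py a5 .2176 -.101 -.185 -.252 -.295; python3 - <<'E'
import numpy as np,cv2
a=np.load("pics/a5_scene.npz")["frame"][170:290,200:320,::-1];b=np.load("pics/a5_top.npz")["frame"][140:220,130:270,::-1]
A=cv2.resize(a,(400,400),interpolation=cv2.INTER_CUBIC);B=cv2.resize(b,(400,229),interpolation=cv2.INTER_CUBIC)
cv2.imwrite("pics/v5.png",np.hstack([A,cv2.copyMakeBorder(B,0,171,0,0,0)]))
E
```

```text
{'t': 6.1, 'g': 0.008291909875868626, 'd': 0.2791974223183791, 'n': 563, 'cam': 'top', 'F': 0.47974037455225726}
{'t': 6.15, 'g': 0.009754815371973742, 'd': 0.28098449533113234, 'n': 642, 'cam': 'scene', 'F': 1.533261504933014}
6.2 [0.5454 0.0219 0.0877] 0.0089 0.027290023668171636 61.1812949180603
[3.3846e+00 1.0000e-03] [0.0112 0.0002] [-1.74 -1.98 -0.71 -2.73  1.64  0.01  2.67  0.71  0.14 -1.69  0.31  0.78] t 6.2 state [ 0.2792 -0.001 ] cmd 0.27659999999999996 meas 0.27863366195858663 vmax 0.19006511113249924 t>.16 in window 0.4875
(0.00021974540348506343, 26, None)
g [0.2778, 0.2787, 0.2794, 0.2799, 0.2802, 0.2803, 0.2801, 0.2798, 0.2792, 0.2784, 0.2779, 0.2776, 0.2775, 0.2776, 0.278, 0.2785, 0.2792, 0.2797, 0.2799, 0.2799, 0.2797, 0.2793, 0.2787, 0.2782, 0.278, 0.278]
dp [-0.006, -0.011, -0.014, -0.017, -0.018, -0.018, -0.018, -0.016, -0.013, -0.009, -0.006, -0.005, -0.004, -0.005, -0.007, -0.01, -0.013, -0.015, -0.017, -0.017, -0.016, -0.014, -0.01, -0.008, -0.007, -0.007]
[[0.279, -0.002, -0.001], [0.279, -0.002, 0.001], [0.279, -0.002, 0.002], [0.278, -0.001, 0.002], [0.278, -0.001, 0.003], [0.278, -0.0, 0.003], [0.278, 0.001, 0.003], [0.278, 0.001, 0.002], [0.279, 0.002, 0.002], [0.279, 0.002, 0.001], [0.279, 0.001, -0.0], [0.279, 0.001, -0.001], [0.279, 0.0, -0.001], [0.279, -0.0, -0.001], [0.279, -0.001, -0.0], [0.279, -0.001, 0.0], [0.279, -0.001, 0.001], [0.279, -0.001, 0.002], [0.279, -0.0, 0.002], [0.279, -0.0, 0.002], [0.279, 0.0, 0.002], [0.279, 0.001, 0.002], [0.279, 0.001, 0.001], [0.279, 0.001, 0.0], [0.279, 0.0, 0.0], [0.279, 0.0, -0.0]]
```

View pics/v5.png

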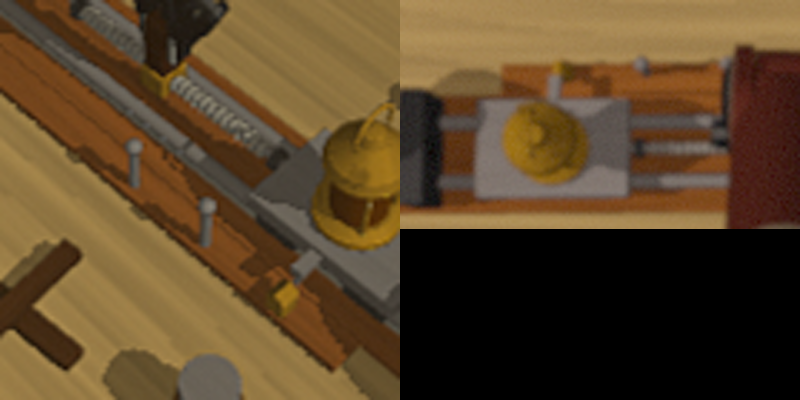

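The scene crop shows the pointer's arm ending right by the brass mark at (286,295). In the top crop the pointer is at (554,90) and the mark at (562,70), so the carriage may be a few mm too far. I'll measure that with the depth clouds.

```bash
python3 - <<'E'
from h import *
o=np.array([.5467,-.027,0])
for n in("top","scene"):
    for tag in(f"{n}0",f"a5_{n}"):
        P=cloud(dict(np.load(f"pics/{tag}.npz"))).reshape(-1,3);s=P@u;a=(P-o)@w;z=P[:,2];d=0 if tag[-1]=="0" else .279
        c=-.04+d
        def st(m,q):
            if q.sum():print(tag,m,q.sum(),"s med %.4f p2 %.4f p98 %.4f a %.4f..%.4f z %.4f"%(np.median(s[q]),*np.percentile(s[q],[3,97]),a[q].min(),a[q].max(),np.median(z[q])))
        st("ptr",(abs(s-c)<.025)&(a>.056)&(a<.074)&(z>.03)&(z<.085))
        st("deck",(abs(s-c)<.1)&(a>.045)&(a<.050)&(z>.06)&(z<.075))
        st("deck-",(abs(s-c)<.1)&(a<-.042)&(a>-.050)&(z>.06)&(z<.075))
        st("mark",(abs(s-.239)<.03)&(a>.078)&(a<.105)&(z>.025)&(z<.06))
        st("post1",(abs(s-.059)<.02)&(a>.07)&(a<.105)&(z>.05)&(z<.08))
        st("post2",(abs(s-.149)<.02)&(a>.07)&(a<.105)&(z>.05)&(z<.08))
        st("stopface",(abs(s-.37)<.02)&(abs(a)<.04)&(z>.05)&(z<.085))
E
```

```text
top0 ptr 25 s med -0.0400 p2 -0.0461 p98 -0.0367 a 0.0561..0.0738 z 0.0618
top0 deck 76 s med -0.0198 p2 -0.1180 p98 0.0328 a 0.0450..0.0495 z 0.0682
top0 deck- 128 s med -0.0486 p2 -0.1161 p98 0.0308 a -0.0500..-0.0420 z 0.0682
top0 mark 49 s med 0.2390 p2 0.2305 p98 0.2495 a 0.0792..0.0993 z 0.0370
top0 post1 18 s med 0.0595 p2 0.0536 p98 0.0657 a 0.0814..0.0963 z 0.0756
top0 post2 22 s med 0.1496 p2 0.1436 p98 0.1556 a 0.0817..0.0979 z 0.0745
top0 stopface 83 s med 0.3703 p2 0.3692 p98 0.3715 a -0.0396..0.0397 z 0.0683
a5_top ptr 24 s med 0.2428 p2 0.2376 p98 0.2474 a 0.0563..0.0728 z 0.0622
a5_top deck 61 s med 0.2190 p2 0.1680 p98 0.3155 a 0.0457..0.0500 z 0.0685
a5_top deck- 162 s med 0.2430 p2 0.1673 p98 0.3178 a -0.0499..-0.0426 z 0.0677
a5_top mark 44 s med 0.2387 p2 0.2305 p98 0.2494 a 0.0789..0.0990 z 0.0365
a5_top post1 12 s med 0.0625 p2 0.0575 p98 0.0656 a 0.0846..0.0969 z 0.0749
a5_top post2 23 s med 0.1495 p2 0.1438 p98 0.1559 a 0.0819..0.0976 z 0.0746
a5_top stopface 82 s med 0.3704 p2 0.3692 p98 0.3716 a -0.0397..0.0395 z 0.0677
scene0 ptr 27 s med -0.0389 p2 -0.047
[... 189 characters left out ...]
0.0678
scene0 mark 59 s med 0.2441 p2 0.2328 p98 0.2515 a 0.0780..0.0972 z 0.0360
scene0 post1 32 s med 0.0638 p2 0.0577 p98 0.0688 a 0.0806..0.0932 z 0.0721
scene0 post2 32 s med 0.1541 p2 0.1465 p98 0.1594 a 0.0821..0.0946 z 0.0733
a5_scene ptr 35 s med 0.2464 p2 0.2386 p98 0.2512 a 0.0563..0.0740 z 0.0613
a5_scene deck 113 s med 0.2477 p2 0.1695 p98 0.3220 a 0.0452..0.0500 z 0.0674
a5_scene deck- 59 s med 0.2889 p2 0.1700 p98 0.3233 a -0.0499..-0.0428 z 0.0680
a5_scene mark 58 s med 0.2441 p2 0.2329 p98 0.2512 a 0.0791..0.0975 z 0.0358
a5_scene post1 31 s med 0.0644 p2 0.0569 p98 0.0688 a 0.0806..0.0949 z 0.0728
a5_scene post2 32 s med 0.1537 p2 0.1471 p98 0.1592 a 0.0813..0.0934 z 0.0738
```

The pointer is 2–4 mm past the mark and nearly still, which is well inside the 12 mm. I'll hold here.

Emit:
step_arm --moves '[{"dp":[0,0,0],"rotation":[0,0,0],"gripper":1},{"dp":[0,0,0],"rotation":[0,0,0],"gripper":1},{"dp":[0,0,0],"rotation":[0,0,0],"gripper":1},{"dp":[0,0,0],"rotation":[0,0,0],"gripper":1},{"dp":[0,0,0],"rotation":[0,0,0],"gripper":1},{"dp":[0,0,0],"rotation":[0,0,0],"gripper":1}]'

```text
time: 6.95
ee_pos: [0.5454, 0.0204, 0.0876]
ee_rot: [[1.0, 0.019, 0.0], [0.019, -1.0, -0.002], [0.0, 0.002, -1.0]]
wrist_force: [-4.0, -0.4, 9.1]
width: 0.0272
gripper_force: 61.2
```

```bash
python3 -W ignore upd.py a6 .2766 0 0 0 0 0 0 | cut -c1-300
```

```text
{'t': 6.95, 'g': 0.007381400953620312, 'd': 0.2760136113048771, 'n': 557, 'cam': 'top', 'F': -0.3026377825768779}
{'t': 7.0, 'g': 0.007382441840714197, 'd': 0.2775258556775019, 'n': 638, 'cam': 'scene', 'F': 0.040026916307451206}
7.05 [0.5454 0.0204 0.0876] 0.0074 0.02716987094689616 61.17447853088379
[3.374e+00 9.000e-04] [0.0103 0.0002] [-1.74 -1.98 -0.66 -2.67  1.71  0.06  2.49  0.49 -0.35 -2.19  1.96  0.42
  0.3   0.71] t 7.05 state [ 0.2779 -0.0005] cmd 0.2766 meas 0.2770662612751621 vmax 0.1901335921997117 t>.16 in window 0.4875
(1.5503261133484465e-05, 26, None)
g [0.2768, 0.277, 0.2771, 0.2772, 0.2774, 0.2775, 0.2776, 0.2776, 0.2777, 0.2777, 0.2778, 0.2778, 0.2778, 0.2778, 0.2777, 0.2777, 0.2778, 0.2778, 0.2778, 0.2779, 0.278, 0.278, 0.2781, 0.2781, 0.2781, 0.2781]
dp [-0.001, -0.002, -0.003, -0.003, -0.004, -0.004, -0.005, -0.005, -0.005, -0.006, -0.006, -0.006, -0.006, -0.006, -0.006, -0.006, -0.006, -0.006, -0.006, -0.006, -0.007, -0.007, -0.007, -0.007, -0.008, -0.008]
[[0.278, -0.001, -0.0], [0.278, -0.001, 0.0], [0.277, -0.002, 0.0], [0.277, -0.002, 0.001], [0.277, -0.002, 0.001], [0.277, -0.002, 0.001], [0.277, -0.001, 0.002], [0.277, -0.001, 0.002], [0.276, -0.001, 0.002], [0.276, -0.0, 0.002], [0.276, 0.0, 0.002], [0.276, 0.001, 0.002], [0.277, 0.001, 0.002],
```

Emit:
step_arm --moves '[{"dp":[0,0,0],"rotation":[0,0,0],"gripper":1},{"dp":[0,0,0],"rotation":[0,0,0],"gripper":1},{"dp":[0,0,0],"rotation":[0,0,0],"gripper":1},{"dp":[0,0,0],"rotation":[0,0,0],"gripper":1},{"dp":[0,0,0],"rotation":[0,0,0],"gripper":1},{"dp":[0,0,0],"rotation":[0,0,0],"gripper":1}]'

```text
time: 7.8
ee_pos: [0.5454, 0.0204, 0.0876]
ee_rot: [[1.0, 0.019, 0.0], [0.019, -1.0, -0.002], [0.0, 0.002, -1.0]]
wrist_force: [-3.5, 0.1, 9.3]
width: 0.0276
gripper_force: 61.2
```

```bash
python3 -W ignore upd.py a7 .2766 0 0 0 0 0 0 | cut -c1-300
```

```text
{'t': 7.8, 'g': 0.00735073551840379, 'd': 0.2692200165724857, 'n': 555, 'cam': 'top', 'F': 0.1626850773585877}
{'t': 7.85, 'g': 0.007333168550418361, 'd': 0.2710178729279972, 'n': 631, 'cam': 'scene', 'F': 0.3185915443428958}
7.9 [0.5454 0.0204 0.0877] 0.0074 0.027394035230628333 61.17923855781555
[3.4271e+00 4.0000e-04] [0.0094 0.0002] [-2.2  -2.52 -2.49 -4.6  -0.54 -2.12  2.06  0.29  1.63 -0.12  2.81  1.07
  6.21  4.33  0.34  0.29] t 7.9 state [ 0.2753 -0.0011] cmd 0.2766 meas 0.2770660902614597 vmax 0.18920092116160392 t>.16 in window 0.49
(2.5921772806947015e-05, 22, None)
g [0.2768, 0.2769, 0.277, 0.2771, 0.2772, 0.2772, 0.2772, 0.2772, 0.2773, 0.2774, 0.2775, 0.2776, 0.2777, 0.2779, 0.2781, 0.2782, 0.2784, 0.2785, 0.2786, 0.2786, 0.2786, 0.2786]
dp [-0.001, -0.002, -0.002, -0.003, -0.003, -0.003, -0.003, -0.003, -0.003, -0.004, -0.004, -0.005, -0.006, -0.007, -0.007, -0.008, -0.009, -0.009, -0.01, -0.01, -0.01, -0.01]
[[0.275, -0.001, 0.002], [0.275, -0.0, 0.002], [0.275, 0.0, 0.002], [0.275, 0.001, 0.002], [0.275, 0.001, 0.002], [0.275, 0.001, 0.002], [0.276, 0.002, 0.002], [0.276, 0.002, 0.002], [0.276, 0.002, 0.002], [0.276, 0.003, 0.001], [0.277, 0.003, 0.001], [0.277, 0.003, 0.001], [0.277, 0.002, 0.001], [0
```

The carriage is creeping back slowly (about −0.01 m/s). I'll refit locally and damp it.

```bash
cat > loc.py <<'E'
import sys,json,numpy as np,plan,fit
from scipy.optimize import least_squares
m=3.4;t0=float(sys.argv[1]);B={"top":-.0008,"scene":.0008}
O=[l for l in fit.L if "d" in l and l['t']>=t0];T=fit.L[-1]['t']
f=lambda p:fit.sim(m,p[0],p[1],p[2],O[0]['t'],T+.01)
def res(p):
    ts,D,_=f(p);return np.r_[[(np.interp(l['t'],ts,D[:,0])-l['d']+B[l['cam']])/.0007 for l in O],p[0]/.003,p[2]/.02]
r=least_squares(res,[0,O[0]['d'],0],diff_step=1e-3,x_scale=[.001,.01,.01]);ts,D,g=f(r.x);s=D[-1]
print("e,d0,v0",r.x.round(4),(r.fun[:-2]*.7).round(2),"now",s.round(4))
plan.TGT=.277
ga=fit.gc[-1]
from go import best
plan_=best(m,r.x[0],*s,ga,[None],Ns=[int(x) for x in sys.argv[2:]],vback=.02)
E
sed -i 's/vmin=.183/vmin=.183,vback=.002/; s/bv\[sl\]+.002/bv[sl]+vback/; s/TGT+.004/TGT+.006/' plan.py
python3 loc.py 6.1 8 10 12
```

```text
e,d0,v0 [-0.0028  0.2801  0.0034] [ 0.07  0.02  0.15 -0.2   0.25 -0.14] now [ 0.2699 -0.0028]
(0.0021266370422257496, 12, None)
g [0.2812, 0.2838, 0.2841, 0.2824, 0.2785, 0.2741, 0.2718, 0.2716, 0.2736, 0.2776, 0.2798, 0.2798]
dp [-0.023, -0.036, -0.038, -0.029, -0.01, 0.013, 0.024, 0.025, 0.015, -0.005, -0.016, -0.016]
[[0.27, -0.001, 0.008], [0.27, 0.002, 0.011], [0.27, 0.006, 0.011], [0.271, 0.009, 0.009], [0.273, 0.011, 0.004], [0.274, 0.011, -0.002], [0.275, 0.009, -0.006], [0.276, 0.006, -0.007], [0.277, 0.003, -0.006], [0.277, 0.001, -0.003], [0.277, 0.0, -0.0], [0.277, 0.0, -0.0]]
```

Emit:
step_arm --moves '[{"dp":[0,-0.023,0],"rotation":[0,0,0],"gripper":1},{"dp":[0,-0.036,0],"rotation":[0,0,0],"gripper":1},{"dp":[0,-0.038,0],"rotation":[0,0,0],"gripper":1},{"dp":[0,-0.029,0],"rotation":[0,0,0],"gripper":1},{"dp":[0,-0.01,0],"rotation":[0,0,0],"gripper":1},{"dp":[0,0.013,0],"rotation":[0,0,0],"gripper":1},{"dp":[0,0.024,0],"rotation":[0,0,0],"gripper":1},{"dp":[0,0.025,0],"rotation":[0,0,0],"gripper":1}]'

```text
time: 8.9
ee_pos: [0.5455, 0.0151, 0.0877]
ee_rot: [[1.0, 0.019, 0.0], [0.019, -1.0, -0.002], [0.0, 0.002, -1.0]]
wrist_force: [-2.7, 0.4, 9.3]
width: 0.0273
gripper_force: 61.2
```

```bash
python3 -W ignore upd.py a8 .2766 -.023 -.036 -.038 -.029 -.01 .013 .024 .025 | head -3;  python3 loc.py 6.1 6 8 12
```

```text
{'t': 8.9, 'g': 0.0021243742537719857, 'd': 0.2746627237522669, 'n': 554, 'cam': 'top', 'F': 0.447981119015993}
{'t': 8.95, 'g': 0.002171994474714667, 'd': 0.2772495757150885, 'n': 638, 'cam': 'scene', 'F': -0.24870560868087727}
9.0 [0.5455 0.0153 0.0876] 0.0023 0.027493725416999047 61.24318242073059
e,d0,v0 [-0.003   0.2799  0.0042] [-0.11 -0.12  0.32 -0.03  0.11 -0.32  0.52 -0.19] now [0.2765 0.0033]
(0.0007245636499079889, 12, None)
g [0.2753, 0.2782, 0.2804, 0.2819, 0.2826, 0.2826, 0.2819, 0.2805, 0.2796, 0.2794, 0.28, 0.28]
dp [-0.018, -0.033, -0.044, -0.051, -0.055, -0.055, -0.052, -0.045, -0.04, -0.039, -0.042, -0.042]
[[0.277, 0.001, -0.005], [0.277, -0.001, -0.002], [0.277, -0.001, 0.001], [0.276, -0.001, 0.002], [0.276, -0.0, 0.003], [0.276, 0.0, 0.003], [0.276, 0.001, 0.003], [0.277, 0.002, 0.001], [0.277, 0.001, 0.0], [0.277, 0.001, -0.0], [0.277, 0.0, -0.0], [0.277, -0.0, 0.0]]
```

Emit:
step_arm --moves '[{"dp":[0,-0.02,0],"rotation":[0,0,0],"gripper":1},{"dp":[0,-0.036,0],"rotation":[0,0,0],"gripper":1},{"dp":[0,-0.042,0],"rotation":[0,0,0],"gripper":1},{"dp":[0,-0.042,0],"rotation":[0,0,0],"gripper":1},{"dp":[0,-0.042,0],"rotation":[0,0,0],"gripper":1},{"dp":[0,-0.042,0],"rotation":[0,0,0],"gripper":1},{"dp":[0,-0.042,0],"rotation":[0,0,0],"gripper":1},{"dp":[0,-0.042,0],"rotation":[0,0,0],"gripper":1}]'

```text
time: 10.0
ee_pos: [0.5453, 0.0238, 0.0876]
ee_rot: [[1.0, 0.019, 0.0], [0.019, -1.0, -0.002], [0.0, 0.002, -1.0]]
wrist_force: [-2.9, -0.4, 9.7]
width: 0.0274
gripper_force: 61.2
```

```bash
python3 -W ignore upd.py a9 .2716 -.02 -.036 -.042 -.042 -.042 -.042 -.042 -.042 | head -3;  python3 loc.py 6.1 8 12
```

```text
{'t': 10.0, 'g': 0.010759653021171007, 'd': 0.27546572626824795, 'n': 558, 'cam': 'top', 'F': -0.3230225181673444}
{'t': 10.05, 'g': 0.010756320766219548, 'd': 0.2777051953274198, 'n': 638, 'cam': 'scene', 'F': -0.34448379804457196}
10.1 [0.5453 0.0238 0.0877] 0.0108 0.027502533564012627 61.185007095336914
e,d0,v0 [-0.003   0.2798  0.0044] [-0.17 -0.17  0.35  0.    0.11 -0.32  0.44 -0.27  0.43 -0.21] now [0.2767 0.    ]
(0.00018290382777417925, 12, None)
g [0.2801, 0.2803, 0.2808, 0.2812, 0.2814, 0.2815, 0.2813, 0.281, 0.2805, 0.2802, 0.28, 0.28]
dp [-0.0, -0.002, -0.004, -0.006, -0.007, -0.007, -0.007, -0.005, -0.003, -0.001, 0.0, 0.0]
[[0.277, -0.0, 0.0], [0.277, -0.0, 0.001], [0.277, -0.0, 0.001], [0.277, -0.0, 0.002], [0.277, 0.0, 0.002], [0.277, 0.0, 0.002], [0.277, 0.001, 0.002], [0.277, 0.001, 0.001], [0.277, 0.001, 0.001], [0.277, 0.001, 0.0], [0.277, 0.0, 0.0], [0.277, 0.0, -0.0]]
```

Emit:
step_arm --moves '[{"dp":[0,0,0],"rotation":[0,0,0],"gripper":1},{"dp":[0,0,0],"rotation":[0,0,0],"gripper":1},{"dp":[0,0,0],"rotation":[0,0,0],"gripper":1},{"dp":[0,0,0],"rotation":[0,0,0],"gripper":1},{"dp":[0,0,0],"rotation":[0,0,0],"gripper":1},{"dp":[0,0,0],"rotation":[0,0,0],"gripper":1},{"dp":[0,0,0],"rotation":[0,0,0],"gripper":1},{"dp":[0,0,0],"rotation":[0,0,0],"gripper":1}]'

```text
time: 11.1
ee_pos: [0.5453, 0.0238, 0.0876]
ee_rot: [[1.0, 0.019, 0.0], [0.019, -1.0, -0.002], [0.0, 0.002, -1.0]]
wrist_force: [-2.0, 0.3, 9.2]
width: 0.0273
gripper_force: 61.2
```

```bash
python3 -W ignore upd.py b0 .28 0 0 0 0 0 0 0 0 | head -3;  python3 loc.py 6.1 8 12
```

```text
{'t': 11.1, 'g': 0.010770155669758946, 'd': 0.2751900427168, 'n': 556, 'cam': 'top', 'F': 0.3088968571535876}
{'t': 11.15, 'g': 0.010783026267013324, 'd': 0.2778592188763881, 'n': 638, 'cam': 'scene', 'F': -0.1518471512478342}
11.2 [0.5453 0.0238 0.0876] 0.0108 0.027122812582155528 61.186147928237915
e,d0,v0 [-0.003   0.2797  0.0036] [-0.31 -0.35  0.01 -0.33  0.2  -0.21  0.68 -0.05  0.53 -0.11  0.81 -0.26] now [0.2768 0.    ]
(0.00020292774429855578, 12, None)
g [0.28, 0.2803, 0.2807, 0.2812, 0.2815, 0.2816, 0.2815, 0.2811, 0.2806, 0.2802, 0.28, 0.28]
dp [-0.0, -0.001, -0.004, -0.006, -0.007, -0.008, -0.007, -0.006, -0.003, -0.001, 0.0, 0.0]
[[0.277, -0.0, 0.0], [0.277, -0.0, 0.001], [0.277, -0.001, 0.001], [0.277, -0.0, 0.002], [0.277, -0.0, 0.002], [0.277, 0.0, 0.002], [0.277, 0.001, 0.002], [0.277, 0.001, 0.001], [0.277, 0.001, 0.001], [0.277, 0.001, 0.0], [0.277, 0.0, 0.0], [0.277, -0.0, -0.0]]
```

The carriage is at rest. I'll hold a further 3 s with a zero shift and check the pointer against the mark again before handing in.

Emit:
step_arm --moves '[{"dp":[0,0,0],"rotation":[0,0,0],"gripper":1},{"dp":[0,0,0],"rotation":[0,0,0],"gripper":1},{"dp":[0,0,0],"rotation":[0,0,0],"gripper":1},{"dp":[0,0,0],"rotation":[0,0,0],"gripper":1},{"dp":[0,0,0],"rotation":[0,0,0],"gripper":1},{"dp":[0,0,0],"rotation":[0,0,0],"gripper":1},{"dp":[0,0,0],"rotation":[0,0,0],"gripper":1},{"dp":[0,0,0],"rotation":[0,0,0],"gripper":1}]'

```text
time: 12.2
ee_pos: [0.5453, 0.0238, 0.0876]
ee_rot: [[1.0, 0.019, 0.0], [0.019, -1.0, -0.002], [0.0, 0.002, -1.0]]
wrist_force: [-2.6, 0.8, 9.1]
width: 0.0274
gripper_force: 61.2
```

Emit:
step_arm --moves '[{"dp":[0,0,0],"rotation":[0,0,0],"gripper":1},{"dp":[0,0,0],"rotation":[0,0,0],"gripper":1},{"dp":[0,0,0],"rotation":[0,0,0],"gripper":1},{"dp":[0,0,0],"rotation":[0,0,0],"gripper":1},{"dp":[0,0,0],"rotation":[0,0,0],"gripper":1},{"dp":[0,0,0],"rotation":[0,0,0],"gripper":1},{"dp":[0,0,0],"rotation":[0,0,0],"gripper":1},{"dp":[0,0,0],"rotation":[0,0,0],"gripper":1}]'

```text
time: 13.2
ee_pos: [0.5453, 0.0238, 0.0876]
ee_rot: [[1.0, 0.019, 0.0], [0.019, -1.0, -0.002], [0.0, 0.002, -1.0]]
wrist_force: [-3.9, 0.6, 9.2]
width: 0.0273
gripper_force: 61.2
```

Emit:
step_arm --moves '[{"dp":[0,0,0],"rotation":[0,0,0],"gripper":1},{"dp":[0,0,0],"rotation":[0,0,0],"gripper":1},{"dp":[0,0,0],"rotation":[0,0,0],"gripper":1},{"dp":[0,0,0],"rotation":[0,0,0],"gripper":1},{"dp":[0,0,0],"rotation":[0,0,0],"gripper":1},{"dp":[0,0,0],"rotation":[0,0,0],"gripper":1},{"dp":[0,0,0],"rotation":[0,0,0],"gripper":1},{"dp":[0,0,0],"rotation":[0,0,0],"gripper":1}]'

```text
time: 14.2
ee_pos: [0.5453, 0.0238, 0.0876]
ee_rot: [[1.0, 0.019, 0.0], [0.019, -1.0, -0.002], [0.0, 0.002, -1.0]]
wrist_force: [-3.2, -0.5, 10.1]
width: 0.0274
gripper_force: 61.2
```

```bash
python3 -W ignore - <<'E'
from h import *
snap("b1",.277)
o=np.array([.5467,-.027,0])
for n in("top","scene"):
    P=cloud(dict(np.load(f"pics/b1_{n}.npz"))).reshape(-1,3);s=P@u;a=(P-o)@w;z=P[:,2]
    q=(abs(s-.237)<.025)&(a>.056)&(a<.074)&(z>.03)&(z<.085);k=(abs(s-.239)<.03)&(a>.078)&(a<.105)&(z>.025)&(z<.06)
    print(n,np.median(s[q])-np.median(s[k]))
E
```

```text
{'t': 14.2, 'g': 0.010760516350691326, 'd': 0.2753803300750564, 'n': 559, 'cam': 'top', 'F': -0.4676003698165717}
{'t': 14.25, 'g': 0.010774161466077719, 'd': 0.27732042502290627, 'n': 637, 'cam': 'scene', 'F': 0.09435046631320915}
14.3 [0.5453 0.0238 0.0876] 0.0108 0.02714920626578095 61.18632674217224
top 0.0028241818075372127
scene -0.0014100746983813361
```

```bash
python3 -c "
from cell import workorder
print(workorder.sign_off())"
```

```text
the job is handed in; nothing more can be done
None
```

The job is handed in, with no verdict shown: the model fit puts the carriage at up to about 0.19 m/s between the pace posts, and it came to rest with the pointer within about 3 mm of the brass mark, stood there over 4 s and was still gripped (61 N) at hand-in.

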